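# Heft two seal handles, stow the light one, hold the weighted one in the bench pin

## Task

Two brass seal handles that look alike stand on the kiln slab; one is loaded with its steel weight and ready for filing, the other still has only a wooden filler inside. Lift first the left and then the right a few centimetres clear of the slab to feel which is heavier, then stand the lighter one upright in the white crock, lowering it gently to the floor before you let go. Then bring the heavier one to the bench pin and finish while still holding it there for me to file: upright in the V notch, pressed lightly (not forced) home against both sides of the V, its foot showing below the wooden board but clear of the bench; leave the other things on the bench alone.

Things in the scene. Friction and masses are not known exactly. Their poses are not given: they have to be found in the camera images.
- seal_left: Brass, round, domed top: 110 mm tall, foot 38 mm wide and 9 mm thick, shank 32 mm, straight from 14 to 87 mm up; stands on the slab, the left one (greater y), centres about 84 mm apart. Origin: centre of the foot's underside, z up its axis. Two alike, 0.15 to 0.5 kg; either may be the heavier, by 1.6 times or more. The insert has a few mm of play: once lifted, wait 0.3 s before feeling the weight.
- seal_right: Brass, round, domed top: 110 mm tall, foot 38 mm wide and 9 mm thick, shank 32 mm, straight from 14 to 87 mm up; stands on the slab, the right one (smaller y), centres about 84 mm apart. Origin: centre of the foot's underside, z up its axis. Two alike, 0.15 to 0.5 kg; either may be the heavier, by 1.6 times or more. The insert has a few mm of play: once lifted, wait 0.3 s before feeling the weight.
- slab: Fixed flat grey-brown kiln slab on the bench, 122 (x) x 132 (y) x 16 mm thick, on which both handles start. Origin: centre of its underside, on the bench.
- crock: Fixed white open round crock: 104 mm outside diameter, 92 mm tall, inside about 84 mm wide at the floor, inner floor 6 mm above the bench (so a handle standing in it shows its top 24 mm above the rim). Origin: centre of its underside, on the bench.
- bench_pin: Fixed rigid bench pin: wooden board 84 mm wide, 18 mm thick (underside 66, top 84 mm above the bench) on a block at its far end, so the front overhangs open bench. A 60 degree V notch through the board opens to the pin's -x (towards the robot). Origin: on the bench, straight below the axis of a handle that bears on both sides of the V. Push towards +x.
- pin_corner (a point): The inner corner of the V on the board's top face, 32 mm in the pin's +x from the seat of a handle's axis; the V is 50 mm deep and 58 mm wide at its mouth (18 mm in -x from the seat). The carrying block starts 31 mm behind this corner, the board ends 98 mm behind it.
- post_foot (a point): Foot of the tall 20 mm square lamp post right of the pin (an obstacle, fixed). A 20 mm high rail lies along x under it, 40 mm wide, from 0.2 m before it to 0.1 m behind it; the lamp bar hangs 0.67 m above the bench.
- bent_tweezers: Tweezers lying on the bench near its front edge, 129 x 26 x 10 mm, origin under the centre. Bystander, to be left alone.
- dish: Shallow glass dish, 72 mm diameter, 14 mm tall, near the bench's front edge, origin under the centre. Bystander, to be left alone.
- brush: Brass brush with wooden handle, 26 x 198 x 22 mm, lying behind the work, origin under the centre. Bystander, to be left alone.

How it is judged:
On the way, in this order (a step that is already met when the one before it is completed fails the run):
1. the left handle is lifted at least 25 mm clear of the slab in the fingers (z of seal_left in the frame of slab above 0.041 m and contact force between the fingers and seal_left above 1 N), for 0.3 s.
2. the right handle is lifted at least 25 mm clear of the slab in the fingers (z of seal_right in the frame of slab above 0.041 m and contact force between the fingers and seal_right above 1 N), for 0.3 s.
3. the lighter handle stands upright on the floor of the crock, let go and still (((horizontal distance between seal_left and crock below 0.04 m and height (world z) of seal_left below 0.02 m and angle between seal_left's own z axis and vertical below 0.15 rad and contact force between seal_left and crock between 0.8 and 2.75 N and contact force between the fingers and seal_left below 0.05 N and linear speed of seal_left below 0.03 m/s) or (horizontal distance between seal_right and crock below 0.04 m and height (world z) of seal_right below 0.02 m and angle between seal_right's own z axis and vertical below 0.15 rad and contact force between seal_right and crock between 0.8 and 2.75 N and contact force between the fingers and seal_right below 0.05 N and linear speed of seal_right below 0.03 m/s))), for 0.2 s.
At the end, for the whole second after the job is handed in: The lighter handle (under 2.75 N on the crock) stands free and still on the crock's floor; the heavier is held still, upright to 0.17 rad, axis within 5 mm of the V's seat, pressing on the pin with over 1 N, foot over 11 mm below the board and 12 mm off the bench ((((horizontal distance between seal_left and crock below 0.04 m and height (world z) of seal_left below 0.02 m and angle between seal_left's own z axis and vertical below 0.15 rad and contact force between seal_left and crock between 0.8 and 2.75 N and contact force between the fingers and seal_left below 0.05 N and linear speed of seal_left below 0.03 m/s) and (x of seal_right in the frame of bench_pin between -0.005 and 0.005 m and y of seal_right in the frame of bench_pin between -0.005 and 0.005 m and height (world z) of seal_right between 0.012 and 0.055 m and angle between seal_right's own z axis and vertical below 0.17 rad and contact force between seal_right and bench_pin above 1 N and contact force between the fingers and seal_right above 2 N and linear speed of seal_right below 0.02 m/s)) or ((horizontal distance between seal_right and crock below 0.04 m and height (world z) of seal_right below 0.02 m and angle between seal_right's own z axis and vertical below 0.15 rad and contact force between seal_right and crock between 0.8 and 2.75 N and contact force between the fingers and seal_right below 0.05 N and linear speed of seal_right below 0.03 m/s) and (x of seal_left in the frame of bench_pin between -0.005 and 0.005 m and y of seal_left in the frame of bench_pin between -0.005 and 0.005 m and height (world z) of seal_left between 0.012 and 0.055 m and angle between seal_left's own z axis and vertical below 0.17 rad and contact force between seal_left and bench_pin above 1 N and contact force between the fingers and seal_left above 2 N and linear speed of seal_left below 0.02 m/s)))); the arm keeps its last pose, push and grip.
It fails at once if a handle is dropped into the crock (falls free at over 0.4 m/s) ((horizontal distance between seal_left and crock below 0.045 m and height (world z) of seal_left below 0.1 m and contact force between the fingers and seal_left below 0.05 N and linear speed of seal_left above 0.4 m/s) or (horizontal distance between seal_right and crock below 0.045 m and height (world z) of seal_right below 0.1 m and contact force between the fingers and seal_right below 0.05 N and linear speed of seal_right above 0.4 m/s)).
It fails at once if a handle is set on the crock with more than 60 N (contact force between any of seal_left, seal_right and crock above 60 N).
It fails at once if a handle is forced against the bench pin with more than 60 N (contact force between any of seal_left, seal_right and bench_pin above 60 N).
It fails at once if a bystander is moved by more than 25 mm (distance of any of bent_tweezers, dish, brush from where it was at the start of the episode above 0.025 m).
It also fails if it takes over 64 s, if anything falls off the work surface, if the arm or the gripper's body presses on something with over 40 N, if the wrist force passes 120 N, or if a joint passes its speed limit or range.

## Robot

A 6-joint arm with a two-finger parallel gripper is mounted at the origin on a cart in front of the work surface, level with it; the furniture and walls round the work are solid. World frame = base frame: x ahead of the robot, y to its left, z up, the work surface at z = 0. Lengths are in m, angles in rad, forces in N, time in s.
With the tool pointing down it reaches from about 0.275 to 0.825 m from the base axis. Payload 5.2 kg.
Tool frame: the origin (TCP) lies at the very end of the fingers, on their centre line; the grasp point (between the pads) lies 19 mm behind it; y points along the fingers, x is the direction in which the jaws open and shut, and the axes are right-handed (so a half turn about y gives the same grasp; the last joint's range is limited). The gripper opens to 93 mm and grips with 3 to 60 N. Pads are 15 mm wide; open, the fingers measure 128 mm over their backs; the gripper's body (75 mm by 188 mm) begins 65 mm behind the grasp point.
Start: joints at [-1.317, 0.259, 1.535, -0, 1.348, -0.203], TCP at [0.243, -0.494, 0.195] pointing down, gripper open.
Joint ranges: [-3.14, 3.14], [-0.91, 2.08], [0.19, 2.58], [-1.22, 4.36], [0.22, 2.71], [-3.12, 3.12]. Speed limits (rad/s): [2.57, 2.57, 3.14, 3.14, 3.14, 3.14].

## Interface

Orientations are given as a unit quaternion [w, x, y, z].
In Python, from station import get_state, grab_frame, close_job gives the robot as it stands.
- The arm moves only by the tool apply_moves, never from a script. Its argument "deltas" is a list that holds one entry, the list of rows, each a list of 7 numbers: the shift along the tool's x, y, z in units of 300 mm (1.0 is 300 mm), then the turn, a rotation vector about the tool's x, y, z in units of 90 degrees (1.0 is 90 degrees), then the gripper command: -1 is shut, 1 is fully open, values between are in proportion. In form: [[[x, y, z, rx, ry, rz, gripper], ...]]. A call has 1 to 12 rows; each row is the pose to reach, as a shift and turn from the pose commanded when the call began, along the tool's axes at that moment; what a row does not reach only later rows make up. A row lasts 1/8 s, in which the tool goes at most 62.5 mm and 10.7 degrees, less where a joint would pass 70% of its speed; a pose out of reach is approached as far as the arm can. A call with a number of a shift or a turn outside -1 to 1 is refused whole. A call with a gripper value outside its range is refused whole. The fingers move at their own pace and stop on an object; the grip force is fixed at half the most. Time passes only in rows, so rows that repeat a pose let the fingers close. It gives the time, the measured TCP pose, the force and the opening at its end, in the units of the state.
- get_state(): the state, without advancing time (a new reading comes with each control period).
- grab_frame(name): name is "scene" or "top"; returns a dict with "color" (384x512x3 uint8, blue, green, red), "range_z" (384x512 float32, m along the optical axis (not along the pixel's ray), 0 where there is no reading), "fx", "fy", "cx", "cy" (pixels), "D" ([k1, k2, p1, p2, k3] as OpenCV has them; the pictures are not rectified), "camera_from_world" (4x4, takes a point from world to camera coordinates). Camera axes: x right, y up, looking along -z (the intrinsics and any distortion apply to the point x, -y, -z); pixel columns grow to the right and rows downward; lengths in m; the calibration is good to about 2 mm. A picture is of the moment at which its call begins.
- close_job(): hands the job in, once; it reports no verdict.
The state is a dict: "t": time; "qpos": joint angles; "qvel": joint speeds; "effort": joint torques, N m; "ee_pos": TCP position; "tcp_rot": TCP orientation; "force": force on the tool from outside, world axes, zero at the start; "torque": the same for the moment, N m; "width": finger opening in m.
Only numpy, scipy, OpenCV 4.12 (cv2) and the standard library are available. Lean on these libraries where they do the work, as an engineer would, in place of code of your own. Each camera call takes 0.05 s, during which the arm holds its last target. There are 200 camera calls.

## Working session

There is one attempt and no reset: what is moved stays moved. The work goes in short steps, Python scripts to look and compute and a tool call to move; the robot and the scene stay as the last step left them, time stands still between calls to the robot, and variables do not carry over. Pictures are saved under pics/ and viewed, about 8 in all and at most 12, crops included, and the job is handed in when it is done.

Besides the shell and the picture viewer there is one more tool, called after "Call:" in YAML: its name, and indented under it one key for each argument. apply_moves: Moves the arm, as the interface text tells. Shifts and turns lie within -1 to 1; 1 stands for 300 mm of shift or 90 degrees of turn. Its arguments: {"type":"object","properties":{"deltas":{"type":"array"}},"required":["deltas"]}

```bash
ls; mkdir -p pics; cat > h.py <<'E'
import numpy as np, cv2
from station import get_state, grab_frame
def K(f): return np.array([[f['fx'],0,f['cx']],[0,f['fy'],f['cy']],[0,0,1.]])
def world(f,r=None):
    "per-pixel world points from depth"
    h,w=f['range_z'].shape; u,v=np.meshgrid(np.arange(w),np.arange(h))
    p=cv2.undistortPoints(np.stack([u,v],-1).reshape(-1,1,2).astype(np.float64),K(f),np.array(f['D'],float)).reshape(h,w,2)
    z=f['range_z']; c=np.stack([p[...,0]*z,-p[...,1]*z,-z,np.ones_like(z)],-1)
    return (c@np.linalg.inv(f['camera_from_world']).T)[...,:3]
def ray(f,uv,z):
    "pixels -> world points on plane z"
    p=cv2.undistortPoints(np.array(uv,float).reshape(-1,1,2),K(f),np.array(f['D'],float)).reshape(-1,2)
    T=np.linalg.inv(f['camera_from_world']); d=np.c_[p[:,0],-p[:,1],-np.ones(len(p))]@T[:3,:3].T; o=T[:3,3]
    return o+d*((z-o[2])/d[:,2])[:,None]
E
python3 - <<'E'
from h import *
for n in('top','scene'):
    f=grab_frame(n); cv2.imwrite(f'pics/{n}0.png',f['color']); np.savez(f'{n}0.npz',**f)
    T=np.linalg.inv(f['camera_from_world']); print(n,T[:3,3].round(3),(-T[:3,2]).round(2),f['fx'],f['D'])
s=get_state(); print(s)
E
```

```text
pics
top [0.445 0.174 0.917] [ 0.13  0.01 -0.99] 394.0972961127428 [0.04610377 0.         0.         0.         0.        ]
scene [0.042 0.526 0.619] [ 0.61 -0.45 -0.65] 435.2853222239354 [-0.04715658  0.          0.          0.          0.        ]
{'t': 0.1, 'qpos': array([-1.31680909e+00,  2.59271968e-01,  1.53593498e+00,  9.84834799e-06,
        1.34804847e+00, -2.02757437e-01]), 'qvel': array([-1.94671180e-03, -2.53471655e-03, -1.72369350e-03, -4.14942378e-04,
       -6.38123316e-06, -1.47887540e-04]), 'effort': array([ 4.10545486e-03, -4.38205254e+01, -2.84646356e+01,  7.22736656e-02,
        3.62284749e-02, -4.08494179e-05]), 'ee_pos': array([ 0.24247548, -0.49307529,  0.19391542]), 'tcp_rot': array([ 0.60062105, -0.59980631,  0.37424627, -0.37339854]), 'force': array([ 0.31800111, -0.26878432, -0.25410413]), 'torque': array([-0.03066072,  0.01551906, -0.00545512]), 'width': 0.0928656422077564}
```

View pics/top0.png

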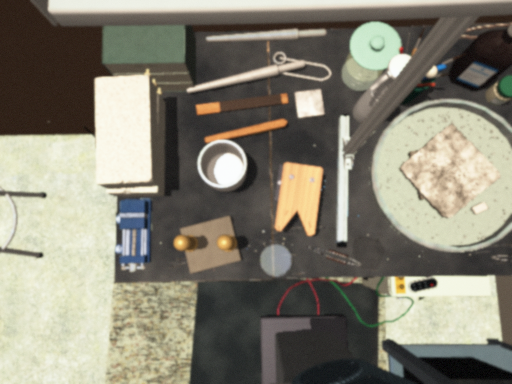

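View pics/scene0.png

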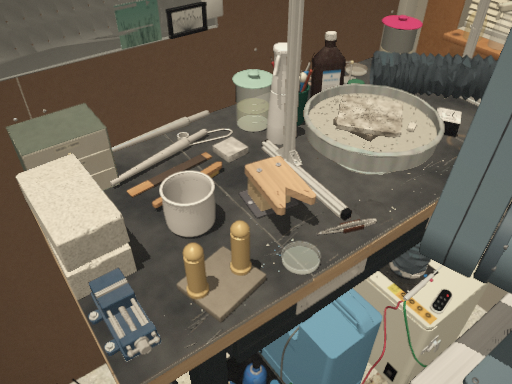

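Top view: seals near (183,242) and (226,242), crock at (222,165), pin with its V opening down near (297,230), post near (347,160). I'll measure these now.

```bash
python3 - <<'E'
from h import *
F={n:dict(np.load(n+'0.npz')) for n in('top','scene')}
for n in F:
    f=F[n]; W=world(f); hsv=cv2.cvtColor(f['color'],cv2.COLOR_BGR2HSV)
    ok=f['range_z']>0
    print(n,'bench z',np.median(W[...,2][ok&(abs(W[...,2])<.02)]))
    # seals: depth above slab region
    m=ok&(W[...,2]>.04)&(W[...,2]<.14)&(W[...,0]>.2)&(W[...,0]<.42)&(W[...,1]>.1)&(W[...,1]<.5)&(hsv[...,1]>90)
    k,l,s,c=cv2.connectedComponentsWithStats(m.astype(np.uint8))
    for i in range(1,k):
        if s[i,4]>30:
            P=W[l==i]; print(' comp',s[i],P.min(0).round(3),P.max(0).round(3)); 
            for a,b in((.05,.09),(.09,.13)):
                Q=P[(P[:,2]>a)&(P[:,2]<b)]
                if len(Q)>15:
                    A=np.c_[2*Q[:,:2],np.ones(len(Q))]; x=np.linalg.lstsq(A,(Q[:,:2]**2).sum(1),rcond=None)[0]
                    print('   ',a,len(Q),Q.mean(0).round(4),'circ',x[:2].round(4),np.sqrt(x[2]+x[0]**2+x[1]**2).round(4))
    # crock rim
    m=ok&(W[...,2]>.086)&(W[...,2]<.1)&(hsv[...,1]<60)&(W[...,0]>.38)&(W[...,0]<.6)&(W[...,1]>.12)&(W[...,1]<.34)
    Q=W[m]; 
    (cx,cy),r=cv2.minEnclosingCircle(Q[:,:2].astype(np.float32)); print(' crock',len(Q),cx,cy,r)
    # pin top
    m=ok&(W[...,2]>.078)&(W[...,2]<.09)&(hsv[...,1]>70)&(W[...,0]>.28)&(W[...,0]<.6)&(W[...,1]>-.05)&(W[...,1]<.16)
    m=m.astype(np.uint8); k,l,s,c=cv2.connectedComponentsWithStats(m); i=1+s[1:,4].argmax(); m=(l==i).astype(np.uint8)
    print(' pin',s[i])
    cn=max(cv2.findContours(m,cv2.RETR_EXTERNAL,cv2.CHAIN_APPROX_NONE)[0],key=cv2.contourArea)
    ap=cv2.approxPolyDP(cn,3,True).reshape(-1,2)
    print(np.c_[ap,ray(f,ap,.084)[:,:2].round(4)])
f=F['top'];W=world(f)
for q in[(347,160),(343,120),(343,242),(276,261)]: print(q,W[q[1],q[0]].round(3))
img=cv2.resize(f['color'][140:290,150:360],None,fx=3.8,fy=3.8,interpolation=cv2.INTER_CUBIC); cv2.imwrite('pics/topc.png',img)
E
```

```text
top bench z 0.0008950501586327264
 crock 102 0.5988517999649048 0.25010961294174194 0.039555151015520096
 pin [ 275  176   47   59 1901]
[[2.820e+02 1.770e+02 5.989e-01 1.231e-01]
 [2.750e+02 2.270e+02 4.920e-01 1.408e-01]
 [2.800e+02 2.300e+02 4.855e-01 1.304e-01]
 [2.970e+02 2.090e+02 5.293e-01 9.320e-02]
 [3.070e+02 2.330e+02 4.782e-01 7.390e-02]
 [3.120e+02 2.340e+02 4.759e-01 6.350e-02]
 [3.210e+02 1.760e+02 5.993e-01 3.960e-02]]
scene bench z 0.0012133064025966478
 crock 169 0.5992327332496643 0.2519929111003876 0.04076405242085457
 pin [ 250  160   66   51 1595]
[[2.830e+02 1.600e+02 5.993e-01 4.000e-02]
 [2.780e+02 1.620e+02 5.999e-01 5.280e-02]
 [2.800e+02 1.660e+02 5.867e-01 5.810e-02]
 [2.710e+02 1.640e+02 6.029e-01 6.890e-02]
 [2.500e+02 1.740e+02 6.009e-01 1.236e-01]
 [2.780e+02 2.100e+02 4.849e-01 1.445e-01]
 [2.840e+02 2.100e+02 4.785e-01 1.356e-01]
 [2.850e+02 1.890e+02 5.236e-01 9.640e-02]
 [3.110e+02 2.000e+02 4.704e-01 7.730e-02]
 [3.150e+02 1.970e+02 4.724e-01 6.550e-02]]
(347, 160) [ 0.646 -0.031  0.025]
(343, 120) [ 0.743 -0.027  0.02 ]
(343, 242) [ 0.459 -0.014  0.02 ]
(276, 261) [0.419 0.137 0.004]
```

View pics/topc.png

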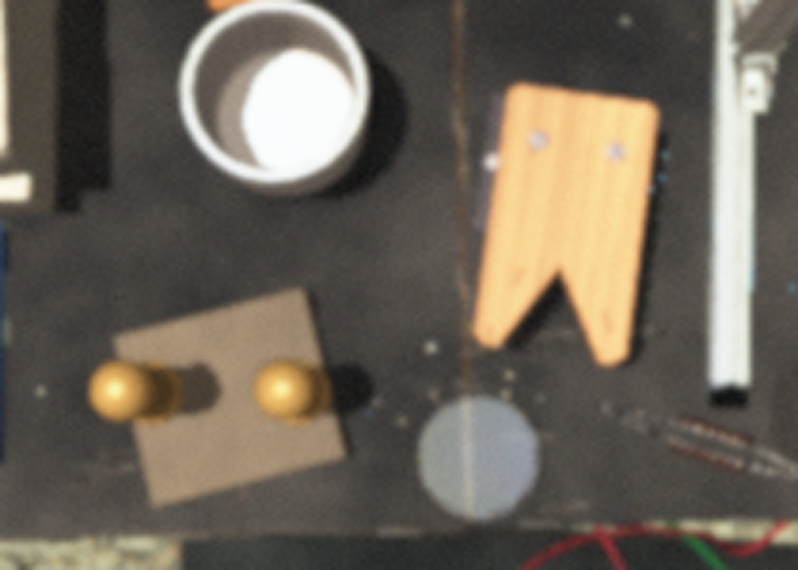

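```bash
cat > m.py <<'E'
from h import *
F={n:dict(np.load(n+'0.npz')) for n in('top','scene')}
def circ(Q):
    A=np.c_[2*Q[:,:2],np.ones(len(Q))]; x=np.linalg.lstsq(A,(Q[:,:2]**2).sum(1),rcond=None)[0]
    return x[:2].round(4),np.sqrt(x[2]+x[0]**2+x[1]**2).round(4)
for n in F:
    f=F[n]; W=world(f); hsv=cv2.cvtColor(f['color'],cv2.COLOR_BGR2HSV); ok=f['range_z']>0
    m=ok&(W[...,2]>.03)&(W[...,2]<.14)&(W[...,0]>.38)&(W[...,0]<.56)&(W[...,1]>.2)&(W[...,1]<.45)&(hsv[...,1]>100)
    k,l,s,c=cv2.connectedComponentsWithStats(m.astype(np.uint8))
    for i in range(1,k):
        if s[i,4]>30:
            P=W[l==i]; print(n,s[i],P.min(0).round(3),P.max(0).round(3))
            for a,b in((.035,.1),(.118,.13)):
                Q=P[(P[:,2]>a)&(P[:,2]<b)]
                if len(Q)>15: print('   ',a,len(Q),Q.mean(0).round(4),'circ',*circ(Q))
    m=ok&(W[...,2]>.086)&(W[...,2]<.1)&(hsv[...,1]<70)&(W[...,0]>.5)&(W[...,0]<.75)&(W[...,1]>.15)&(W[...,1]<.36)
    Q=W[m]; 
    print(' crock',len(Q),cv2.minEnclosingCircle(Q[:,:2].astype(np.float32)),circ(Q),Q.mean(0))
    m=ok&(W[...,2]>.076)&(W[...,2]<.092)&(hsv[...,1]>70)&(W[...,0]>.4)&(W[...,0]<.72)&(W[...,1]>0)&(W[...,1]<.18)
    m=m.astype(np.uint8); k,l,s,c=cv2.connectedComponentsWithStats(m); i=1+s[1:,4].argmax(); m=(l==i).astype(np.uint8)
    cn=max(cv2.findContours(m,cv2.RETR_EXTERNAL,cv2.CHAIN_APPROX_NONE)[0],key=cv2.contourArea).reshape(-1,2)
    P=ray(f,cn,.084)[:,:2].astype(np.float32); ap=cv2.approxPolyDP(P.reshape(-1,1,2),.008,True).reshape(-1,2)
    print(' pin',s[i],cv2.minAreaRect(P)); print(ap.round(4))
E
python3 m.py
```

```text
top [134 200  13  12 138] [0.535 0.428 0.032] [0.56  0.45  0.053]
    0.035 131 [0.5471 0.4374 0.0479] circ [0.5471 0.4381] 0.0101
top [134 219  13  10 114] [0.498 0.427 0.03 ] [0.518 0.45  0.052]
    0.035 109 [0.5085 0.4382 0.0472] circ [0.5087 0.4385] 0.0092
top [173 234  23  16 281] [0.45  0.318 0.032] [0.48  0.349 0.128]
    0.035 72 [0.4629 0.321  0.0693] circ [0.4645 0.3339] 0.0159
    0.118 141 [0.4644 0.3328 0.1229] circ [0.4643 0.3333] 0.01
top [217 234  19  16 226] [0.448 0.229 0.033] [0.478 0.26  0.128]
    0.035 26 [0.4594 0.2318 0.0706] circ [0.4629 0.2445] 0.0158
    0.118 149 [0.4625 0.2437 0.1228] circ [0.4626 0.2441] 0.0101
top [134 256  12   6  62] [0.426 0.427 0.032] [0.437 0.449 0.043]
    0.035 59 [0.4314 0.4379 0.0402] circ [0.431  0.4379] 0.0075
 crock 421 ((0.631240725517273, 0.2516988515853882), 0.05268861725926399) (array([0.6306, 0.2509]), np.float64(0.0491)) [0.63413611 0.25320728 0.09159349]
 pin [ 275  162   48   73 2361] ((0.5528867244720459, 0.08852586895227432), (0.08403319865465164, 0.14803273975849152), 80.42545318603516)
[[0.6315 0.1136]
 [0.492  
[... 205 characters left out ...]
0152
    0.118 162 [0.458  0.2485 0.1228] circ [0.4592 0.2477] 0.0095
scene [183 243  24  50 879] [0.445 0.318 0.03 ] [0.473 0.349 0.127]
    0.035 498 [0.451  0.3378 0.0682] circ [0.4618 0.3323] 0.0153
    0.118 183 [0.4586 0.3342 0.1223] circ [0.4602 0.3336] 0.0096
 crock 528 ((0.6285151839256287, 0.25051626563072205), 0.052934471517801285) (array([0.6282, 0.252 ]), np.float64(0.0485)) [0.62912376 0.25171138 0.09087304]
 pin [ 244  156   72   56 1956] ((0.5500209927558899, 0.09204476326704025), (0.08986295759677887, 0.1554941087961197), 80.45178985595703)
[[0.6141 0.0361]
 [0.6317 0.109 ]
 [0.6242 0.1219]
 [0.4828 0.1461]
 [0.4785 0.1356]
 [0.5213 0.0983]
 [0.4694 0.0807]
 [0.4789 0.0596]]
```

```bash
cat > d.py <<'E'
from h import *
from scipy.spatial.transform import Rotation as Rn
def R(a): # jaw axis at yaw a (deg), fingers down
    x=np.array([np.cos(np.radians(a)),np.sin(np.radians(a)),0]); y=np.array([0,0,-1.]); return np.c_[x,y,np.cross(x,y)]
def delta(p0,a0,p1,a1):
    d=R(a0).T@(np.array(p1)-p0)/.3; r=Rn.from_matrix(R(a0).T@R(a1)).as_rotvec()/(np.pi/2)
    return d.round(4),r.round(4)
E
python3 - <<'E'
from d import *
s=get_state(); M=Rn.from_quat(np.roll(s['tcp_rot'],-1)).as_matrix(); print(M.round(4)); a=np.degrees(np.arctan2(M[1,0],M[0,0])); print('yaw',a)
p0=[.243,-.494,.195]
for t in (-10,170): print(t,delta(p0,a,[.463,.333,.25],t))
f=dict(np.load('top0.npz'));W=world(f);m=(W[...,2]>.07)&(W[...,1]>.38)&(W[...,1]<.6)&(W[...,0]<.9);print(W[m].min(0),W[m].max(0))
for z in(.06,.1,.14,.2):
  q=(W[...,2]>z)&(W[...,0]>.35)&(W[...,0]<.75)&(W[...,1]>-.1)&(W[...,1]<.6); print(z,np.c_[W[q].min(0),W[q].max(0)].round(3).tolist() if q.any() else 0)
E
```

```text
[[ 4.410e-01 -4.000e-04  8.975e-01]
 [-8.975e-01  1.600e-03  4.410e-01]
 [-1.600e-03 -1.000e+00  3.000e-04]]
yaw -63.830566873748396
-10 (array([-2.1507, -0.1833,  1.8739]), array([ 0.    , -0.5981,  0.    ]))
170 (array([-2.1507, -0.1833,  1.8739]), array([0.    , 1.4019, 0.    ]))
[0.58420553 0.38029073 0.07018673] [0.89991924 0.51271292 0.15379065]
0.06 [[0.445, 0.75], [-0.1, 0.51], [0.06, 0.917]]
0.1 [[0.445, 0.75], [-0.1, 0.51], [0.1, 0.917]]
0.14 [[0.445, 0.75], [-0.076, 0.31], [0.14, 0.917]]
0.2 [[0.445, 0.75], [-0.076, 0.31], [0.2, 0.917]]
```

Call:
apply_moves:
  deltas:
    - [[-0.7,-0.2,0.6,0,-0.598,0,1],[-0.7,-0.2,0.6,0,-0.598,0,1],[-0.7,-0.2,0.6,0,-0.598,0,1],[-0.7,-0.2,0.6,0,-0.598,0,1],[-0.7,-0.2,0.6,0,-0.598,0,1],[-0.7,-0.2,0.6,0,-0.598,0,1],[-0.7,-0.2,0.6,0,-0.598,0,1],[-0.7,-0.2,0.6,0,-0.598,0,1],[-0.7,-0.2,0.6,0,-0.598,0,1]]

```text
t: 1.23
ee_pos: [0.3112, -0.2265, 0.2541]
tcp_rot: [0.705, -0.704, 0.063, -0.062]
force: [0.4, 0.0, 0.5]
width: 0.0934
```

Call:
apply_moves:
  deltas:
    - [[0,0,1,0,0,0,1],[0,0,1,0,0,0,1],[0,0,1,0,0,0,1],[0,0,1,0,0,0,1],[0,0,1,0,0,0,1],[0,0,1,0,0,0,1],[0,0,1,0,0,0,1]]

```text
t: 2.1
ee_pos: [0.3637, 0.0691, 0.2544]
tcp_rot: [-0.704, 0.705, -0.062, 0.061]
force: [0.2, 0.1, 0.1]
width: 0.0928
```

Call:
apply_moves:
  deltas:
    - [[0.172,0,0.922,0,0,0,1],[0.172,0,0.922,0,0,0,1],[0.172,0,0.922,0,0,0,1],[0.172,0,0.922,0,0,0,1],[0.172,0,0.922,0,0,0,1],[0.172,0,0.922,0,0,0,1],[0.172,0,0.922,0,0,0,1],[0.172,0,0.922,0,0,0,1]]

```text
t: 3.1
ee_pos: [0.4629, 0.3312, 0.255]
tcp_rot: [-0.704, 0.704, -0.063, 0.063]
force: [0.0, 0.4, 0.1]
width: 0.0929
```

```bash
python3 - <<'E'
from d import *
print(get_state()['ee_pos'],get_state()['force'])
f=grab_frame('scene'); cv2.imwrite('pics/s1.png',f['color'])
E
```

```text
[0.46286595 0.3311831  0.25497597] [0.01285062 0.42829924 0.09681331]
```

View pics/s1.png

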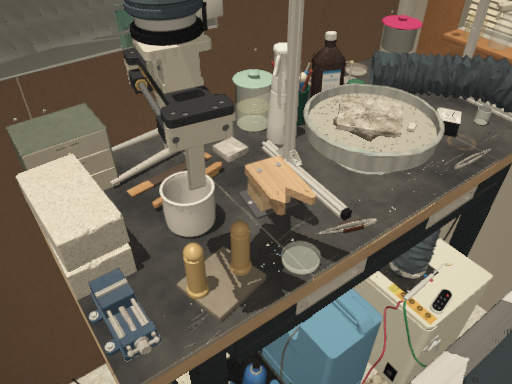

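The open gripper hangs above the left handle (fingers at about (195,165) in the picture), long side along x, with free space around it. Descending.

Call:
apply_moves:
  deltas:
    - [[0,0.15,0,0,0,0,1],[0,0.3,0,0,0,0,1],[0,0.4,0,0,0,0,1],[0,0.5,0,0,0,0,1],[0,0.57,0,0,0,0,1],[0,0.61,0,0,0,0,1],[0,0.61,0,0,0,0,1],[0,0.61,0,0,0,0,-1],[0,0.61,0,0,0,0,-1],[0,0.61,0,0,0,0,-1],[0,0.61,0,0,0,0,-1],[0,0.61,0,0,0,0,-1]]

```text
t: 4.65
ee_pos: [0.4625, 0.3332, 0.0717]
tcp_rot: [0.704, -0.704, 0.062, -0.062]
force: [0.1, 0.2, 0.3]
width: 0.0472
```

Call:
apply_moves:
  deltas:
    - [[0,0,0,0,0,0,-1],[0,0,0,0,0,0,-1],[0,0,0,0,0,0,-1]]

```text
t: 5.03
ee_pos: [0.4629, 0.3331, 0.0717]
tcp_rot: [0.704, -0.704, 0.061, -0.062]
force: [1.6, 0.5, -0.8]
width: 0.0312
```

Call:
apply_moves:
  deltas:
    - [[0,0,0,0,0,0,-1],[0,-0.04,0,0,0,0,-1],[0,-0.08,0,0,0,0,-1],[0,-0.12,0,0,0,0,-1],[0,-0.15,0,0,0,0,-1],[0,-0.16,0,0,0,0,-1],[0,-0.16,0,0,0,0,-1],[0,-0.16,0,0,0,0,-1],[0,-0.16,0,0,0,0,-1],[0,-0.16,0,0,0,0,-1],[0,-0.16,0,0,0,0,-1],[0,-0.16,0,0,0,0,-1]]

```text
t: 6.52
ee_pos: [0.4625, 0.3331, 0.1196]
tcp_rot: [-0.704, 0.704, -0.062, 0.062]
force: [0.1, 0.2, -4.3]
width: 0.031
```

Call:
apply_moves:
  deltas:
    - [[0,0,0,0,0,0,-1],[0,0,0,0,0,0,-1]]

```text
t: 6.78
ee_pos: [0.4626, 0.3331, 0.1197]
tcp_rot: [0.704, -0.704, 0.062, -0.062]
force: [-0.5, -0.4, -4.3]
width: 0.0306
```

Call:
apply_moves:
  deltas:
    - [[0,0,0,0,0,0,-1],[0,0,0,0,0,0,-1]]

```text
t: 7.02
ee_pos: [0.4626, 0.3331, 0.1197]
tcp_rot: [0.704, -0.704, 0.062, -0.062]
force: [-0.2, -0.5, -3.8]
width: 0.0304
```

```bash
python3 - <<'E'
from d import *
for i in range(3):
    f=grab_frame('top'); print(get_state()['force'].round(2),get_state()['ee_pos'].round(4),get_state()['torque'].round(3))
f=grab_frame('scene'); cv2.imwrite('pics/s2.png',f['color'][130:330,120:320])
E
```

```text
[ 1.33  0.46 -4.13] [0.4625 0.3331 0.1196] [-0.059 -0.017 -0.033]
[-1.36  0.58 -4.17] [0.4625 0.3331 0.1197] [-0.015 -0.072 -0.03 ]
[-0.71  0.19 -4.89] [0.4626 0.3331 0.1197] [-0.088  0.002 -0.008]
```

View pics/s2.png

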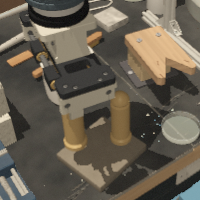

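The left handle hangs in the fingers, clear of the slab, at about 4.2 N. That suggests it is the heavier one. Setting it back down.

Call:
apply_moves:
  deltas:
    - [[0,0.05,0,0,0,0,-1],[0,0.1,0,0,0,0,-1],[0,0.13,0,0,0,0,-1],[0,0.15,0,0,0,0,-1],[0,0.16,0,0,0,0,-1],[0,0.16,0,0,0,0,-1],[0,0.16,0,0,0,0,-1],[0,0.16,0,0,0,0,0],[0,0.16,0,0,0,0,1],[0,0.16,0,0,0,0,1],[0,0.16,0,0,0,0,1],[0,0.16,0,0,0,0,1]]

```text
t: 8.72
ee_pos: [0.4626, 0.3331, 0.0717]
tcp_rot: [0.704, -0.704, 0.062, -0.062]
force: [0.2, 0.1, -0.3]
width: 0.076
```

Call:
apply_moves:
  deltas:
    - [[0,0,0,0,0,0,1],[0,0,0,0,0,0,1],[0,-0.1,0,0,0,0,1],[0,-0.25,0,0,0,0,1],[0,-0.35,0,0,0,0,1],[0,-0.35,0,0,0,0,1]]

```text
t: 9.48
ee_pos: [0.4642, 0.3339, 0.1793]
tcp_rot: [0.705, -0.703, 0.06, -0.063]
force: [0.2, 0.1, -0.2]
width: 0.0932
```

Call:
apply_moves:
  deltas:
    - [[0.045,0,-0.15,0,0,0,1],[0.045,0,-0.287,0,0,0,1],[0.045,0,-0.287,0,0,0,1],[0.045,0,-0.287,0,0,0,1],[0.045,0.15,-0.287,0,0,0,1],[0.045,0.27,-0.287,0,0,0,1],[0.045,0.35,-0.287,0,0,0,1],[0.045,0.35,-0.287,0,0,0,1],[0.045,0.35,-0.287,0,0,0,-1],[0.045,0.35,-0.287,0,0,0,-1],[0.045,0.35,-0.287,0,0,0,-1],[0.045,0.35,-0.287,0,0,0,-1]]

```text
t: 10.98
ee_pos: [0.4612, 0.2461, 0.0722]
tcp_rot: [0.705, -0.704, 0.061, -0.062]
force: [0.5, -0.4, 0.2]
width: 0.0576
```

Call:
apply_moves:
  deltas:
    - [[0,0,0,0,0,0,-1],[0,0,0,0,0,0,-1],[0,0,0,0,0,0,-1],[0,0,0,0,0,0,-1],[0,0,0,0,0,0,-1]]

```text
t: 11.6
ee_pos: [0.4611, 0.246, 0.0717]
tcp_rot: [0.704, -0.704, 0.062, -0.062]
force: [1.0, 0.2, -0.2]
width: 0.0309
```

Call:
apply_moves:
  deltas:
    - [[0,0,0,0,0,0,-1],[0,-0.04,0,0,0,0,-1],[0,-0.08,0,0,0,0,-1],[0,-0.12,0,0,0,0,-1],[0,-0.15,0,0,0,0,-1],[0,-0.16,0,0,0,0,-1],[0,-0.16,0,0,0,0,-1],[0,-0.16,0,0,0,0,-1],[0,-0.16,0,0,0,0,-1],[0,-0.16,0,0,0,0,-1],[0,-0.16,0,0,0,0,-1],[0,-0.16,0,0,0,0,-1]]

```text
t: 13.1
ee_pos: [0.4608, 0.246, 0.1196]
tcp_rot: [-0.704, 0.704, -0.062, 0.062]
force: [-0.9, -0.4, -1.9]
width: 0.0309
```

Call:
apply_moves:
  deltas:
    - [[0,0,0,0,0,0,-1],[0,0,0,0,0,0,-1]]

```text
t: 13.35
ee_pos: [0.4609, 0.246, 0.1197]
tcp_rot: [0.704, -0.704, 0.062, -0.062]
force: [0.4, -0.1, -1.6]
width: 0.0308
```

```bash
python3 - <<'E'
from d import *
for i in range(4):
    f=grab_frame('scene' if i==3 else 'top'); print(get_state()['force'].round(2),get_state()['ee_pos'].round(4),get_state()['torque'].round(3))
cv2.imwrite('pics/s3.png',f['color'][100:340,100:400])
E
```

```text
[-0.17 -0.09 -0.98] [0.4609 0.246  0.1197] [-0.08  -0.082 -0.059]
[-0.12  0.14 -1.44] [0.4609 0.246  0.1197] [-0.038 -0.024  0.018]
[ 0.06  0.05 -2.14] [0.4609 0.246  0.1196] [-0.025 -0.075  0.031]
[ 0.44 -0.41 -0.97] [0.4609 0.246  0.1197] [-0.041 -0.036 -0.026]
```

View pics/s3.png

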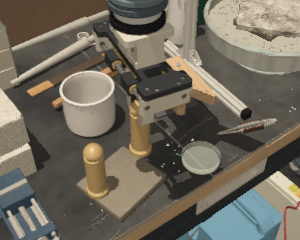

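Right reads about 1.4 N, so it is the lighter one; the left handle still stands upright at (95,170) in the crop. Now over to the crock.

Call:
apply_moves:
  deltas:
    - [[0,-0.1,0,0,0,0,-1],[0,-0.2,0,0,0,0,-1],[0,-0.22,0,0,0,0,-1],[0,-0.22,0,0,0,0,-1],[0.12,-0.22,0.025,0,0,0,-1],[0.25,-0.22,0.05,0,0,0,-1],[0.38,-0.22,0.08,0,0,0,-1],[0.5,-0.22,0.105,0,0,0,-1],[0.549,-0.22,0.114,0,0,0,-1],[0.549,-0.22,0.114,0,0,0,-1],[0.549,-0.22,0.114,0,0,0,-1]]

```text
t: 14.92
ee_pos: [0.6277, 0.251, 0.1843]
tcp_rot: [-0.704, 0.705, -0.063, 0.061]
force: [-0.2, 0.4, -2.0]
width: 0.0308
```

```bash
python3 - <<'E'
from d import *
print(get_state()['ee_pos'])
f=grab_frame('scene'); cv2.imwrite('pics/s4.png',cv2.resize(f['color'][60:280,100:300],None,fx=2,fy=2))
E
```

```text
[0.62773056 0.25096704 0.18430711]
```

View pics/s4.png

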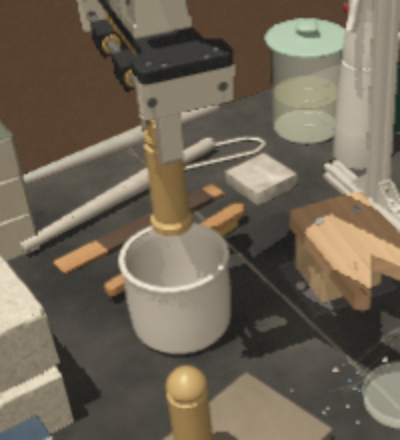

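The handle hangs over the crock mouth, above the rim at about (175,245). Lowering it.

Call:
apply_moves:
  deltas:
    - [[0,0.08,0,0,0,0,-1],[0,0.16,0,0,0,0,-1],[0,0.24,0,0,0,0,-1],[0,0.31,0,0,0,0,-1],[0,0.36,0,0,0,0,-1],[0,0.39,0,0,0,0,-1],[0,0.395,0,0,0,0,-1],[0,0.4,0,0,0,0,-1],[0,0.404,0,0,0,0,-1],[0,0.408,0,0,0,0,-1],[0,0.408,0,0,0,0,-1]]

```text
t: 16.35
ee_pos: [0.6291, 0.251, 0.0633]
tcp_rot: [0.704, -0.704, 0.062, -0.062]
force: [-0.5, 0.4, -3.0]
width: 0.0309
```

Call:
apply_moves:
  deltas:
    - [[0,0.003,0,0,0,0,-1],[0,0.003,0,0,0,0,-1],[0,0.005,0,0,0,0,-1],[0,0.005,0,0,0,0,-1]]

```text
t: 16.85
ee_pos: [0.629, 0.2511, 0.0618]
tcp_rot: [0.704, -0.704, 0.062, -0.062]
force: [0.1, 0.1, -1.8]
width: 0.0306
```

Call:
apply_moves:
  deltas:
    - [[0,0.002,0,0,0,0,-1],[0,0.002,0,0,0,0,-1],[0,0.002,0,0,0,0,-1]]

```text
t: 17.23
ee_pos: [0.6293, 0.2511, 0.0617]
tcp_rot: [0.704, -0.704, 0.061, -0.062]
force: [-0.2, 0.6, 2.2]
width: 0.0309
```

Call:
apply_moves:
  deltas:
    - [[0,0,0,0,0,0,-0.2],[0,0,0,0,0,0,-0.15],[0,0,0,0,0,0,-0.12],[0,0,0,0,0,0,-0.12],[0,0,0,0,0,0,-0.12],[0,0,0,0,0,0,-0.12],[0,0,0,0,0,0,-0.12]]

```text
t: 18.1
ee_pos: [0.629, 0.2511, 0.0612]
tcp_rot: [0.704, -0.704, 0.062, -0.062]
force: [-0.6, -0.3, 0.5]
width: 0.0407
```

Call:
apply_moves:
  deltas:
    - [[0,-0.03,0,0,0,0,-0.12],[0,-0.08,0,0,0,0,-0.12],[0,-0.16,0,0,0,0,-0.12],[0,-0.26,0,0,0,0,-0.12],[0,-0.36,0,0,0,0,-0.12],[0,-0.42,0,0,0,0,-0.12],[0,-0.42,0,0,0,0,1],[0,-0.42,0,0,0,0,1]]

```text
t: 19.1
ee_pos: [0.6287, 0.2509, 0.1869]
tcp_rot: [-0.704, 0.704, -0.062, 0.062]
force: [-0.0, 0.1, -0.6]
width: 0.0563
```

Call:
apply_moves:
  deltas:
    - [[-0.15,0,0.04,0,0,0,1],[-0.3,0,0.09,0,0,0,1],[-0.45,0,0.13,0,0,0,1],[-0.58,0,0.165,0,0,0,1],[-0.596,0,0.172,0,0,0,1],[-0.596,0,0.172,0,0,0,1],[-0.596,0,0.172,0,0,0,1]]

```text
t: 19.98
ee_pos: [0.4629, 0.3324, 0.1867]
tcp_rot: [-0.704, 0.705, -0.062, 0.062]
force: [-0.2, 0.7, -0.5]
width: 0.0933
```

```bash
python3 - <<'E'
from d import *
print(get_state()['ee_pos'])
for n in('scene','top'):
    f=grab_frame(n); np.savez(n+'5.npz',**f)
    W=world(f); hsv=cv2.cvtColor(f['color'],cv2.COLOR_BGR2HSV)
    for x,y in((.463,.333),(.6295,.251)):
        m=(hsv[...,1]>90)&(np.hypot(W[...,0]-x,W[...,1]-y)<.035)&(W[...,2]>.02)&(W[...,2]<.15)
        print(n,m.sum(),W[m].mean(0) if m.any() else '',W[m].max(0) if m.any() else '')
    if n=='scene': cv2.imwrite('pics/s5.png',cv2.resize(f['color'][60:320,100:340],None,fx=2,fy=2))
E
```

```text
[0.46291198 0.33235154 0.18669474]
scene 1029 [0.4528037  0.33675039 0.07886335] [0.47406191 0.35063391 0.12758519]
scene 11 [0.61831739 0.26124028 0.06927812] [0.62313147 0.26556495 0.07269545]
top 303 [0.46344064 0.32626584 0.09141849] [0.481253   0.3448687  0.12863209]
top 255 [0.62382413 0.24811715 0.09240842] [0.64424947 0.26446898 0.11842678]
```

View pics/s5.png

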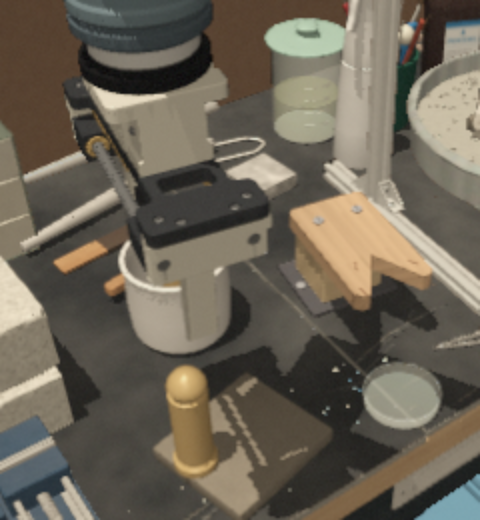

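The light handle stands in the crock (dome at z ≈ 0.118, where it should be), and the heavy one stands at (188,420) in the crop. Regrasping the heavy one.

Call:
apply_moves:
  deltas:
    - [[0,0.12,0,0,0,0,1],[0,0.24,0,0,0,0,1],[0,0.33,0,0,0,0,1],[0,0.385,0,0,0,0,1],[0,0.385,0,0,0,0,1],[0,0.385,0,0,0,0,-1],[0,0.385,0,0,0,0,-1],[0,0.385,0,0,0,0,-1],[0,0.385,0,0,0,0,-1],[0,0.385,0,0,0,0,-1],[0,0.385,0,0,0,0,-1],[0,0.385,0,0,0,0,-1]]

```text
t: 21.58
ee_pos: [0.4624, 0.3329, 0.0717]
tcp_rot: [0.704, -0.704, 0.061, -0.062]
force: [1.3, 0.5, -0.0]
width: 0.0313
```

Call:
apply_moves:
  deltas:
    - [[0,0,0,0,0,0,-1],[0,0,0,0,0,0,-1],[0,-0.04,0,0,0,0,-1],[0,-0.09,0,0,0,0,-1],[0,-0.13,0,0,0,0,-1],[0,-0.15,0,0,0,0,-1],[0,-0.15,0,0,0,0,-1],[0,-0.15,0,0,0,0,-1],[0,-0.15,0,0,0,0,-1]]

```text
t: 22.7
ee_pos: [0.4615, 0.3327, 0.1161]
tcp_rot: [-0.704, 0.705, -0.062, 0.061]
force: [-0.1, -0.7, -3.5]
width: 0.0309
```

Call:
apply_moves:
  deltas:
    - [[0.005,0,-0.12,0,0,0,-1],[0.01,0,-0.25,0,0,0,-1],[0.015,0,-0.38,0,0,0,-1],[0.02,0,-0.51,0,0,0,-1],[0.025,0,-0.63,0,0,0,-1],[0.03,0,-0.72,0,0,0,-1],[0.03,0,-0.745,0,0,0,-1],[0.03,0,-0.745,0,0,0,-1],[0.03,0.035,-0.745,0,0,0,-1],[0.03,0.07,-0.745,0,0,0,-1],[0.03,0.07,-0.745,0,0,0,-1],[0.03,0.07,-0.745,0,0,0,-1]]

```text
t: 24.2
ee_pos: [0.4319, 0.1116, 0.0954]
tcp_rot: [0.704, -0.704, 0.062, -0.061]
force: [0.1, -0.3, -2.9]
width: 0.0308
```

```bash
python3 - <<'E'
from d import *
s=get_state();print(s['ee_pos'],s['force'])
for n in('scene','top'):
    f=grab_frame(n); W=world(f); hsv=cv2.cvtColor(f['color'],cv2.COLOR_BGR2HSV)
    if n=='scene': cv2.imwrite('pics/s6.png',cv2.resize(f['color'][110:290,200:360],None,fx=3,fy=3))
    # shank below the fingers
    m=(np.hypot(W[...,0]-.4325,W[...,1]-.1112)<.03)&(W[...,2]>.03)&(W[...,2]<.09)&(hsv[...,1]>90)
    for a in(.045,.06,.075):
        Q=W[m&(abs(W[...,2]-a)<.01)]; print(n,a,len(Q),Q.mean(0).round(4) if len(Q) else '')
    q=(W[...,2]>.076)&(W[...,2]<.09)&(hsv[...,1]>70)&(W[...,0]>.46)&(W[...,0]<.65)&(W[...,1]>.02)&(W[...,1]<.17)
    print(q.sum(),W[q].min(0),W[q].max(0))
E
```

```text
[0.4318541  0.11156008 0.09543671] [ 0.11476268 -0.34581987 -2.94408541]
scene 0.045 139 [0.4238 0.1204 0.0487]
scene 0.06 152 [0.424  0.1201 0.0585]
scene 0.075 145 [0.4236 0.1211 0.0755]
1764 [0.48386376 0.03630831 0.076049  ] [0.63119066 0.14306112 0.08748143]
top 0.045 0 
top 0.06 0 
top 0.075 0 
1573 [0.49821379 0.03674313 0.07624968] [0.63201459 0.13814501 0.08955437]
```

View pics/s6.png

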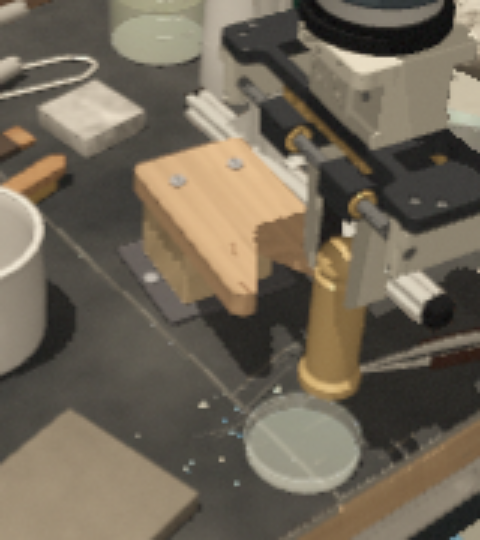

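The handle is held upright in front of the notch, foot clear of the bench and the dish. Sliding it in slowly, feeling for contact.

Call:
apply_moves:
  deltas:
    - [[0.04,0,-0.0025,0,0,0,-1],[0.08,0,-0.0025,0,0,0,-1],[0.12,0,-0.0025,0,0,0,-1],[0.15,0,-0.0025,0,0,0,-1],[0.17,0,-0.0025,0,0,0,-1],[0.18,0,-0.0025,0,0,0,-1],[0.185,0,-0.0025,0,0,0,-1],[0.185,0,-0.0025,0,0,0,-1],[0.185,0,-0.0025,0,0,0,-1]]

```text
t: 25.42
ee_pos: [0.4862, 0.101, 0.0957]
tcp_rot: [-0.704, 0.704, -0.062, 0.062]
force: [-1.0, 0.0, -4.0]
width: 0.0307
```

Call:
apply_moves:
  deltas:
    - [[0.005,0,0,0,0,0,-1],[0.01,0,0,0,0,0,-1],[0.013,0,0,0,0,0,-1],[0.013,0,0,0,0,0,-1]]

```text
t: 25.92
ee_pos: [0.4904, 0.1002, 0.0956]
tcp_rot: [0.704, -0.704, 0.062, -0.062]
force: [0.2, -0.2, -4.3]
width: 0.0307
```

Travelled 59.4 mm and no contact yet. Smaller steps from here.

Call:
apply_moves:
  deltas:
    - [[0.004,0,0,0,0,0,-1],[0.007,0,0,0,0,0,-1],[0.007,0,0,0,0,0,-1]]

```text
t: 26.3
ee_pos: [0.4924, 0.0998, 0.0956]
tcp_rot: [0.704, -0.704, 0.062, -0.062]
force: [-0.2, -0.7, -4.3]
width: 0.0307
```

Call:
apply_moves:
  deltas:
    - [[0.003,0,0,0,0,0,-1],[0.005,0,0,0,0,0,-1],[0.005,0,0,0,0,0,-1]]

```text
t: 26.68
ee_pos: [0.4939, 0.0996, 0.0957]
tcp_rot: [0.704, -0.704, 0.062, -0.062]
force: [0.4, -0.7, -4.3]
width: 0.0307
```

Call:
apply_moves:
  deltas:
    - [[0.002,0,0,0,0,0,-1],[0.003,0,0,0,0,0,-1],[0.003,0,0,0,0,0,-1]]

```text
t: 27.05
ee_pos: [0.4947, 0.0994, 0.0956]
tcp_rot: [0.704, -0.704, 0.062, -0.062]
force: [-0.5, -0.2, -4.7]
width: 0.031
```

Call:
apply_moves:
  deltas:
    - [[0.002,0,0,0,0,0,-1],[0.003,0,0,0,0,0,-1],[0.003,0,0,0,0,0,-1]]

```text
t: 27.42
ee_pos: [0.4957, 0.0992, 0.0957]
tcp_rot: [-0.704, 0.704, -0.062, 0.062]
force: [-0.7, -0.7, -4.3]
width: 0.0309
```

Call:
apply_moves:
  deltas:
    - [[0.002,0,0,0,0,0,-1],[0.003,0,0,0,0,0,-1],[0.003,0,0,0,0,0,-1]]

```text
t: 27.8
ee_pos: [0.4964, 0.0991, 0.0956]
tcp_rot: [-0.704, 0.704, -0.062, 0.062]
force: [-0.1, -0.3, -4.6]
width: 0.0309
```

Call:
apply_moves:
  deltas:
    - [[0.001,0,0,0,0,0,-1],[0.002,0,0,0,0,0,-1],[0.002,0,0,0,0,0,-1]]

```text
t: 28.18
ee_pos: [0.4968, 0.099, 0.0956]
tcp_rot: [-0.704, 0.704, -0.062, 0.061]
force: [-2.5, -0.3, -3.1]
width: 0.031
```

Call:
apply_moves:
  deltas:
    - [[0.001,0,0,0,0,0,-1],[0.001,0,0,0,0,0,-1],[0.001,0,0,0,0,0,-1]]

```text
t: 28.55
ee_pos: [0.4971, 0.0989, 0.0955]
tcp_rot: [-0.704, 0.704, -0.062, 0.061]
force: [-2.8, -0.4, -3.1]
width: 0.0308
```

Call:
apply_moves:
  deltas:
    - [[0.001,0,0,0,0,0,-1],[0.001,0,0,0,0,0,-1],[0.001,0,0,0,0,0,-1]]

```text
t: 28.92
ee_pos: [0.4972, 0.0989, 0.0955]
tcp_rot: [-0.704, 0.704, -0.062, 0.061]
force: [-3.0, -1.4, -2.7]
width: 0.0311
```

Call:
apply_moves:
  deltas:
    - [[0.001,0,-0.0005,0,0,0,-1],[0.002,0,-0.001,0,0,0,-1],[0.002,0,-0.001,0,0,0,-1],[0.002,0,-0.001,0,0,0,-1]]

```text
t: 29.42
ee_pos: [0.4973, 0.0988, 0.0955]
tcp_rot: [0.704, -0.704, 0.062, -0.061]
force: [-5.9, 0.3, -2.7]
width: 0.0308
```

```bash
python3 - <<'E'
from d import *
F=[]
for i in range(6):
    f=grab_frame('scene'); s=get_state(); F.append(np.r_[s['force'],s['torque']])
F=np.mean(F,0); print(F.round(2),'pin fx,fy',(R(-10.2).T@F[:3]).round(2)[[0,2]],s['ee_pos'].round(4),s['t'])
print(np.degrees(Rn.from_quat(np.roll(s['tcp_rot'],-1)).apply([0,1,0])).round(2))
E
```

```text
[-5.53 -0.11 -2.02 -0.    1.18  0.02] pin fx,fy [-5.42 -1.09] [0.4974 0.0987 0.0955] 29.725
[-9.00e-02  2.00e-02 -5.73e+01]
```

Call:
apply_moves:
  deltas:
    - [[0.0005,0,-0.001,0,0,0,-1],[0.001,0,-0.001,0,0,0,-1],[0.001,0,-0.001,0,0,0,-1],[0.001,0,-0.001,0,0,0,-1],[0.001,0,-0.001,0,0,0,-1],[0.001,0,-0.001,0,0,0,-1],[0.001,0,-0.001,0,0,0,-1]]

```text
t: 30.6
ee_pos: [0.4974, 0.0986, 0.0955]
tcp_rot: [0.705, -0.704, 0.062, -0.061]
force: [-5.7, 1.0, -1.8]
width: 0.031
```

```bash
python3 - <<'E'
from d import *
F=[];P=[]
for i in range(8):
    f=grab_frame('scene' if i<7 else 'top'); s=get_state(); F.append(np.r_[s['force'],s['torque']]);P.append(s['ee_pos'])
    if i==6: cv2.imwrite('pics/s7.png',cv2.resize(f['color'][100:290,140:370],None,fx=3,fy=3))
F=np.mean(F,0); print(F.round(2),'pin fx,fy',(R(-10.2).T@F[:3]).round(2)[[0,2]],np.array(P)[[0,-1]].round(4),s['t'],s['width'])
W=world(f); hsv=cv2.cvtColor(f['color'],cv2.COLOR_BGR2HSV)
m=(hsv[...,1]>90)&(np.hypot(W[...,0]-.6295,W[...,1]-.251)<.035)&(W[...,2]>.02)&(W[...,2]<.15)
print('crock seal',W[m].max(0),W[m&(W[...,2]>.11)].mean(0))
E
```

```text
[-5.93  0.75 -1.33  0.14  1.28  0.03] pin fx,fy [-5.97 -0.31] [[0.4974 0.0986 0.0955]
 [0.4974 0.0986 0.0954]] 31.0 0.03102954520877949
crock seal [0.64405371 0.26458275 0.11897057] [0.62891463 0.24969521 0.11427144]
```

View pics/s7.png

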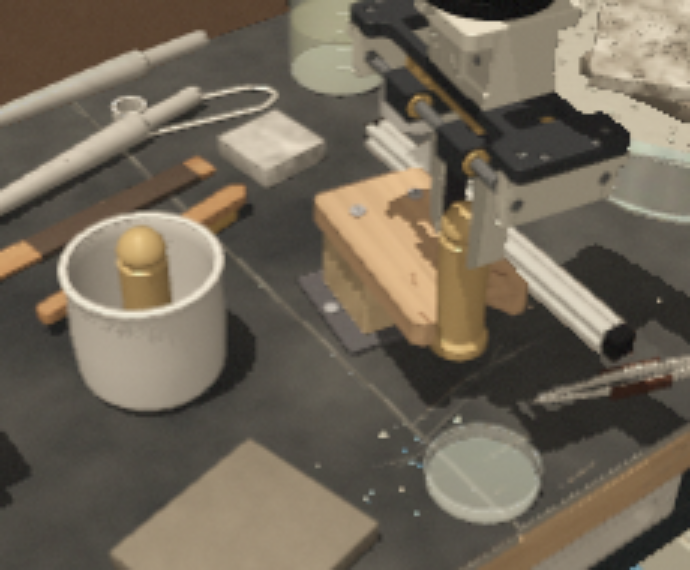

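The light handle stands upright in the crock, dome at (140,245). The heavy one is upright in the V with its foot at (460,345), below the board and off the bench. The push is about 6 N and nearly straight into the V, so both sides are bearing. Handing in.

```bash
python3 -c "
from station import close_job
print(close_job())"
```

```text
the job is handed in; nothing more can be done
None
```

The job is handed in at about 31 s of the 64 s allowed; no verdict is reported.

- **Weighing:** I lifted the left handle, then the right, about 48 mm each. The left read about 4.2 N and the right about 1.5 N with roughly 0.5 N of noise, so the left is the heavier.
- **Crock:** The right (lighter) handle was lowered until light floor contact (about +2 N at the tool) and let go with a small opening. Afterwards it stood upright near the crock's centre, dome top at about z = 0.119 m against an expected 0.116 m.
- **Bench pin:** The left (heavier) handle is held upright in the V with its foot about 40 mm above the bench and below the board. The arm was steady over the last readings. It presses with about 6 N along the V and about 0.3 N sideways, which suggests it bears on both sides.
- **Checks that disagreed:** The two cameras placed the pin about 3–4 mm apart, so I seated the handle by touch. It came to rest within about 1 mm of the top camera's seat position. The dish and tweezers looked undisturbed; I did not measure them or look closely at the brush.

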